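# Roll down the seal bar of the flour box

### The job

Take the orange-handled hand roller out of the grey dish rack and roll it firmly along the raised blue seal bar on the lid of the white box, until all three sections of the bar are pressed fully down. Then hang the roller back upright in its free slot of the rack; press with the roller only, not with the gripper, and leave the green-handled scraper hanging where it is.

Things in the scene. Friction and masses are not known exactly. Their poses are not given: they have to be found in the camera images.
- roller_grip (a point): Centre of the orange handle (32 x, 26 y, 70 z mm) of the loose hand roller, 0.3 kg, z up. Below it: black guard 100 x, 50 y, 6 z, underside 41 mm below this point; then a free rubber wheel, diameter 50, width 30, axle along x (42 mm over its cheeks), its foot 95 mm below this point. Rolls along its y, either way. Best gripped with fingers closing along y.
- rack: Fixed grey dish rack 260 x, 120 y, 66 z mm; origin centre of underside. Two slots along its y at x = -62 and +62: 60 mm gaps between 12 mm bars, bar tops 66 mm up. Tools hang upright, wheel or blade in the gap, guard ends on the bars (guard along rack x), handle centre 107 mm above the origin. One slot holds the roller, the other the scraper; which varies.
- box: Fixed white box with a steel clip on its +x side; origin centre of underside; lid 142 x, 212 y mm, its top 75 mm up (ridges beside the bar 79, clip 78). Blue seal bar along y at x = -35, 16 mm wide, y = -90 to +90, in three 59 mm sections; bar top 87 mm above the origin raised, 82 pressed fully down.
- seal_a (a joint): Section of the seal bar centred at y = -60 mm on the box: 0 (to 0.001) raised at the start, 0.005 m pressed fully down. It moves straight down with about 7 N of friction and stays where it is left.
- seal_b (a joint): The same for the middle section, y = 0.
- seal_c (a joint): The same for the section at y = +60 mm.
- wheel (a joint): Turn of the roller's wheel about its axle (rad), 0 at the start; rolling 25 mm turns it by 1 rad, either sign.
- scraper_grip (a point): Loose scraper with a steel blade, hanging in the other slot, to be left alone; this point is the centre of its green handle (same handle and guard as the roller's).
Things that resemble listed ones, but are neither listed nor needed, are in the scene too. Leave any turquoise look-alike of the part that bears roller_grip alone.

How it is judged:
By the outcome, as a careful person would: the job done as asked, in the order asked, and still so for the second after the job is handed in, with the robot touching nothing.
It also fails if it takes over 61 s, if anything falls off the work surface, if the arm or the gripper's body presses on something with over 40 N, if the wrist force passes 120 N, or if a joint passes its speed limit or range.

### The arm

A 6-joint arm with a two-finger parallel gripper is mounted at the origin on the work surface. World frame = base frame: x ahead of the robot, y to its left, z up, the work surface at z = 0. Lengths are in m, angles in rad, forces in N, time in s.
With the tool pointing down it reaches from about 0.375 to 0.9 m from the base axis. Payload 3.1 kg.
Tool frame: the origin (TCP) lies midway between the tips of the shut fingers; the grasp point (between the pads) lies 19 mm behind it; z points along the fingers, y is the line along which they close (so a half turn about z gives the same grasp; the last joint's range is limited). The gripper opens to 85 mm and grips with 20 to 120 N. Pads are 22 mm wide; open, the fingers measure 114 mm over their backs; the gripper's body (76 mm by 85 mm) begins 54 mm behind the grasp point. The pads swing forward as they close: fully open they stand 13 mm farther back than shut.
Start: joints at [1.056, 0.527, 1.433, -0, 1.181, -0.178], TCP at [0.206, 0.59, 0.231] pointing down, gripper open.
Joint ranges: [-3.08, 3.08], [-0.75, 2.2], [0.22, 2.44], [-1.43, 4.57], [0, 2.65], [-2.85, 2.85]. Speed limits (rad/s): [2.79, 2.79, 3.14, 3.14, 3.14, 3.14].

### API

Orientations are given as a unit quaternion [x, y, z, w].
In Python, from station import manip gives the robot as it stands. The module is installed in compiled form; this text tells all that it offers.
- The arm moves only by the tool apply_moves, never from a script. Its arguments are lists of equal length, an entry for each row: "claw": the gripper's target within -1 to 1 (fully open at 1, half-way at 0, shut at -1); "travel": the shift along the tool's x, y, z scaled (see below), a list of three; "turn": the turn, a rotation vector about the tool's x, y, z scaled (see below), a list of three. In form: {"claw": [claw, ...], "travel": [[dx, dy, dz], ...], "turn": [[rx, ry, rz], ...]}. A call has 1 to 5 rows; each row is the pose to reach, as a shift and turn from the pose commanded when the call began, along the tool's axes at that moment, turning the shorter way round; what a row does not reach only later rows make up. The controller multiplies each number of a shift by 800 mm and each number of a turn by 180 degrees. A row lasts 1/12 s, in which the tool goes at most 41.7 mm and 7.16 degrees, less where a joint would pass 70% of its speed; a pose out of reach is approached as far as the arm can. A call with a number of a shift or a turn outside -1 to 1 is refused whole. A call with a gripper value outside its range is refused whole. The fingers move at their own pace and stop on an object; "newtons" is the grip in N (left out, the last holds). Time passes only in rows, so rows that repeat a pose let the fingers close. It gives the time, the measured TCP pose, the force, the opening and the grip force at its end, in the units of the state.
- manip.sense(): the state, without advancing time (a new reading comes with each control period).
- manip.snapshot(name): name is "scene" or "top" or "wrist"; returns a dict with "pixels" (400x640x3 uint8, red, green, blue), "depth" (400x640 float32, m along the optical axis (not along the pixel's ray), 0 where there is no reading), "intrinsics" (3x3 intrinsics, pixels), "R" (3x3) and "t" (3): a world point X has camera coordinates R X + t. Camera axes: x right, y down, z forward; pixel columns grow to the right and rows downward; lengths in m; the calibration is good to about 2 mm. A picture is of the moment at which its call begins.
- manip.sign_off(): hands the job in; it is judged then, once.
The state is a dict: "t": time; "q": joint angles; "qd": joint speeds; "tau": joint torques, N m; "tcp_pos": TCP position; "tool_rot": TCP orientation; "force": force on the tool from outside, world axes, zero at the start; "ft_torque": the same for the moment, N m; "finger_gap": opening from 0.0 (shut) to 1.0 (fully open); "gripper_force": force on a finger pad.
Only numpy, scipy, OpenCV 4.12 (cv2) and the standard library are available. Lean on these libraries where they do the work, as an engineer would, in place of code of your own. Each camera call takes 0.05 s, during which the arm holds its last target. There are 200 camera calls.

## Working session

There is one attempt and no reset: what is moved stays moved. The work goes in short steps, Python scripts to look and compute and a tool call to move; the robot and the scene stay as the last step left them, time stands still between calls to the robot, and variables do not carry over. Pictures are saved under pics/ and viewed, at most 10 in all, crops included, and the job is handed in when it is done.

Besides the shell and the picture viewer there is one more tool, called after ">>>" as name(argument=value, ...), one argument or row to a line, values as JSON. apply_moves: Moves the arm, as the interface text tells. Shifts and turns lie within -1 to 1; 1 stands for 800 mm of shift or 180 degrees of turn. Its arguments: {"type":"object","properties":{"claw":{"type":"array","items":{"type":"number"}},"travel":{"type":"array","items":{"type":"array","items":{"type":"number"}}},"turn":{"type":"array","items":{"type":"array","items":{"type":"number"}}},"newtons":{"type":"number"}},"required":["claw","travel","turn"]}

```bash
mkdir -p pics
python3 - <<'E'
from station import manip
import cv2,numpy as np
for n in("scene","top"):
    s=manip.snapshot(n); cv2.imwrite(f"pics/{n}0.png",s["pixels"][:,:,::-1]); np.savez(f"{n}0.npz",**s)
print(manip.sense())
E
```

```text
{'t': 0.1, 'q': array([ 1.05651743e+00,  5.28361823e-01,  1.43377446e+00, -1.24744522e-05,
        1.18139879e+00, -1.78510780e-01]), 'qd': array([ 0.0008382 , -0.00216252, -0.00244777,  0.00036534,  0.00081493,
        0.00100797]), 'tau': array([-3.24177608e-04, -4.43306208e+01, -1.78586286e+01, -2.32364091e-04,
        3.97317359e-03, -9.60273866e-06]), 'tcp_pos': array([0.20559471, 0.58953632, 0.23043837]), 'tool_rot': array([ 1.67094111e-01,  9.85940472e-01, -9.15483953e-04, -3.24310156e-04]), 'force': array([-0.43969678,  0.57767006, -0.58289963]), 'ft_torque': array([-0.01429159,  0.01745541,  0.03058245]), 'gripper_force': 0.0, 'finger_gap': 0.99512413038047}
```

View pics/scene0.png

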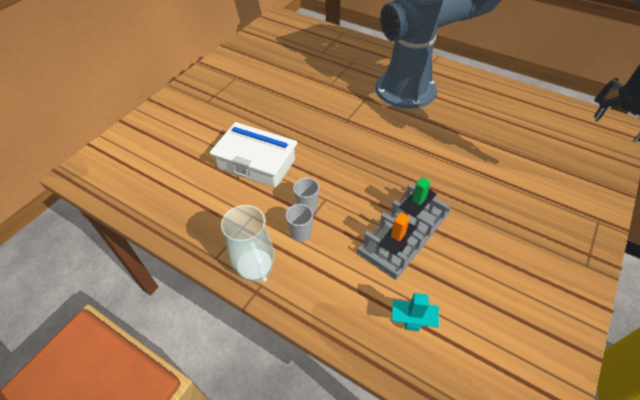

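View pics/top0.png

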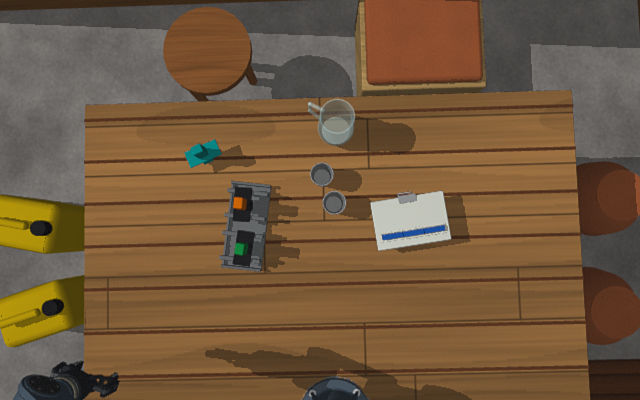

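The scene shows the orange roller at scene (400,227) and top (240,203). The candidates are:
- orange handle in the rack at top (240,203): this is the one I want
- turquoise look-alike at top (203,153)
- green scraper at top (241,249)

The box is at top (410,220). Its bar is on the robot side, and its clip is on the far side at (407,198).

```bash
cat > h.py <<'E'
import numpy as np,cv2
def cloud(s):
    d=s["depth"];v,u=np.indices(d.shape);K=s["intrinsics"]
    c=np.stack([(u-K[0,2])/K[0,0]*d,(v-K[1,2])/K[1,1]*d,d],-1)
    P=(c-s["t"])@s["R"]; P[d==0]=np.nan; return P
def rect(P,m,k=None):
    q=P[m];q=q[~np.isnan(q[:,0])]
    r=cv2.minAreaRect((q[:,:2]*1000).astype(np.float32));return r,np.percentile(q[:,2],[5,50,95]).round(4),q[:,:2].mean(0).round(4),len(q)
E
python3 - <<'E'
from h import *
for n in("top","scene"):
    s=np.load(n+"0.npz");P=cloud(s);h=cv2.cvtColor(s["pixels"],cv2.COLOR_RGB2HSV);H,S,V=[h[...,i].astype(int) for i in range(3)]
    Z=P[...,2];X=P[...,0];Y=P[...,1]
    onT=(X>.3)&(X<.95)&(Y>-.45)&(Y<.6)
    print(n)
    print("orange",rect(P,onT&(Z>.085)&(H>5)&(H<20)&(S>180)))
    print("orange top",rect(P,onT&(Z>.136)&(H>5)&(H<20)&(S>180)))
    print("green top",rect(P,onT&(Z>.13)&(H>50)&(H<80)&(S>120)))
    b=onT&(Z>.078)&(H>100)&(H<125)&(S>150);print("blue",rect(P,b))
    l=onT&(Z>.068)&(Z<.084)&(Y<0)&(S<60)&(V>120);print("lid",rect(P,l))
    r=onT&(Z>.05)&(Z<.075)&(Y>.1)&(Y<.5)&(S<80);print("rack",rect(P,r))
    im=s["pixels"][160:290,200:460] if n=="top" else s["pixels"][170:340,340:470]
    cv2.imwrite(f"pics/{n}c.png",cv2.resize(im,None,fx=3,fy=3,interpolation=2)[:,:,::-1])
    t=(Z>.02)&(Z<.3)&onT
    n_,lab,st,c=cv2.connectedComponentsWithStats(t.astype(np.uint8))
    for i in range(1,n_):
        if st[i,4]>40:
            q=P[lab==i];print("obj",c[i].round(),np.nanmin(q,0).round(3),np.nanmax(q,0).round(3))
E
```

```text
top
orange (((622.115478515625, 252.2279510498047), (27.11281394958496, 31.037179946899414), 86.41502380371094), array([0.0938, 0.1402, 0.1453]), array([0.6213, 0.2493]), 146)
orange top (((622.308349609375, 252.79571533203125), (26.448875427246094, 30.42442512512207), 87.85311889648438), array([0.1375, 0.1421, 0.1456]), array([0.6221, 0.2519]), 107)
green top (((496.1806335449219, 251.44003295898438), (27.098995208740234, 31.703582763671875), 80.69000244140625), array([0.1359, 0.1417, 0.1465]), array([0.4961, 0.2501]), 114)
blue (((527.795654296875, -235.34967041015625), (13.4365873336792, 176.8584747314453), 7.6531171798706055), array([0.0824, 0.0868, 0.0918]), array([ 0.5278, -0.235 ]), 286)
lid (((609.4619140625, -147.00473022460938), (438.33563232421875, 233.9840850830078), 60.430240631103516), array([0.0705, 0.0753, 0.0808]), array([ 0.5691, -0.2264]), 3279)
rack (((633.1764526367188, 274.9631042480469), (386.9652099609375, 194.29684448242188), 17.947608947753906), array([0.0619, 0.0698, 0.0742]), array([0.562 , 0.2508]), 1130)
obj [334. 120.] [ 0.789 -0.08   0.02 ] [0.895 0.05
[... 1113 characters left out ...]
), 215)
lid (((652.3773803710938, -126.05130004882812), (507.30615234375, 254.68801879882812), 48.26227569580078), array([0.0711, 0.0751, 0.0801]), array([ 0.5945, -0.2037]), 2617)
rack (((635.6417236328125, 273.80682373046875), (386.8246154785156, 193.8546905517578), 18.09623908996582), array([0.0571, 0.0694, 0.0737]), array([0.5813, 0.2562]), 1438)
obj [254. 153.] [ 0.484 -0.344  0.02 ] [ 0.654 -0.119  0.092]
obj [407. 220.] [0.442 0.178 0.02 ] [0.677 0.327 0.146]
obj [302. 207.] [ 0.588 -0.048  0.02 ] [0.739 0.053 0.088]
obj [247. 242.] [ 0.797 -0.076  0.02 ] [0.902 0.056 0.192]
obj [377. 262.] [0.678 0.174 0.02 ] [0.701 0.292 0.033]
obj [415. 313.] [0.738 0.313 0.021] [0.819 0.423 0.134]
```

View pics/topc.png

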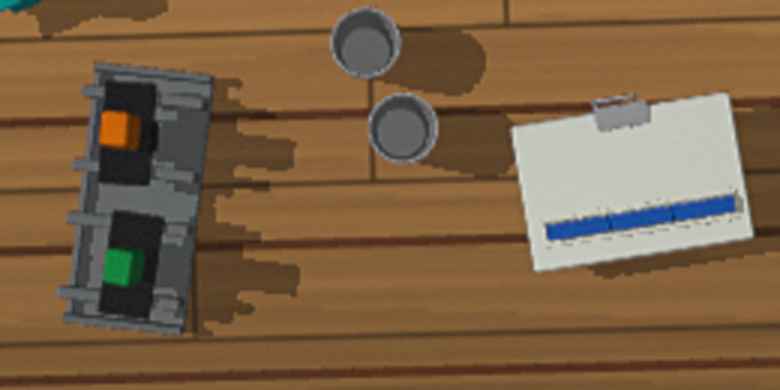

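Crop: the orange handle stands in the far slot at (120,130) and the green one in the near slot at (123,267). The box's blue bar runs from (548,231) to (735,203), with the clip on the far side. The rack's long axis points about −6° from world x. Next I fit the rack yaw and plan the approach.

```bash
cat >> h.py <<'E'
from scipy.spatial.transform import Rotation as R
def Rt(yaw): # tool down, tool y at world angle yaw(deg)
    a=np.radians(yaw);y=np.array([np.cos(a),np.sin(a),0]);z=np.array([0,0,-1.]);return R.from_matrix(np.stack([np.cross(y,z),y,z],1))
def plan(st,tgt,yaw,p0=None,R0=None):
    R0=R.from_quat(st["tool_rot"]) if R0 is None else R0
    p0=st["tcp_pos"] if p0 is None else p0
    d=R0.inv().apply(np.array(tgt)-p0);r=(R0.inv()*Rt(yaw)).as_rotvec(degrees=True)
    print("travel",(d/.8).round(4),"turn",(r/180).round(4),"rows",np.ceil(max(np.linalg.norm(d)/.0417,np.linalg.norm(r)/7.16)))
def now(st):
    M=R.from_quat(st["tool_rot"]).as_matrix();print("t",round(st["t"],2),"p",st["tcp_pos"].round(4),"yaw",np.degrees(np.arctan2(M[1,1],M[0,1])).round(2),"z",M[:,2].round(4),"F",st["force"].round(1),"gap",round(st["finger_gap"],3),"gf",round(st["gripper_force"],1))
E
python3 - <<'E'
from h import *
from station import manip
for n in("top","scene"):
    s=np.load(n+"0.npz");P=cloud(s);h=cv2.cvtColor(s["pixels"],cv2.COLOR_RGB2HSV);S=h[...,1]
    X,Y,Z=[P[...,i] for i in range(3)]
    reg=(X>.4)&(X<.73)&(Y>.15)&(Y<.35)
    print(n,rect(P,reg&(Z>.012)&(Z<.08)&(S<90))[:3],"guards",[rect(P,reg&(Z>.06)&(Z<.085)&(h[...,2]<60)&(X>a)&(X<a+.125))[:3] for a in(.435,.56)])
st=manip.sense();now(st);plan(st,[.622,.2525,.235],84)
E
```

```text
top (((560.7796630859375, 251.44284057617188), (119.99585723876953, 260.2784729003906), 82.00341033935547), array([0.0145, 0.0679, 0.0758]), array([0.5591, 0.2487])) guards [(((494.58270263671875, 240.11709594726562), (75.16452026367188, 99.22103118896484), 80.66625213623047), array([0.0672, 0.0722, 0.0774]), array([0.4964, 0.248 ])), (((622.3497924804688, 252.71926879882812), (51.05803298950195, 98.66099548339844), 85.88221740722656), array([0.0675, 0.072 , 0.077 ]), array([0.6206, 0.2499]))]
scene (((563.95654296875, 250.28189086914062), (120.07759094238281, 261.6959533691406), 82.18647766113281), array([0.0148, 0.0631, 0.0735]), array([0.5871, 0.254 ])) guards [(((498.9322509765625, 249.4953155517578), (48.105690002441406, 100.23701477050781), 79.13214111328125), array([0.0693, 0.072 , 0.0745]), array([0.5146, 0.2507])), (((625.8151245117188, 252.01528930664062), (48.679542541503906, 99.5401611328125), 85.37362670898438), array([0.0691, 0.072 , 0.0745]), array([0.6418, 0.2549]))]
t 0.1 p [0.2056 0.5895 0.2304] yaw 70.76 z [-9.0e-04 -1.7e-03 -1.0e+00] F [-0.4  0.6 -0.6] gap 0.995 gf 0.0
travel [-0.6303 -0.2263 -0.0055] turn [-0.0006 -0.0002 -0.0735] rows 13.0
```

>>> apply_moves(
  claw=[1,1,1,1,1],
  travel=[
    [-0.042,-0.015,0],
    [-0.084,-0.03,0],
    [-0.126,-0.045,0],
    [-0.168,-0.06,0],
    [-0.21,-0.075,0],
  ],
  turn=[
    [0,0,0],
    [0,0,0],
    [0,0,0],
    [0,0,0],
    [0,0,0],
  ],
)

```text
t: 0.52
tcp_pos: [0.3454, 0.4768, 0.2309]
tool_rot: [0.167, 0.986, -0.0, -0.0]
force: [0.3, 0.9, -0.1]
finger_gap: 1.002
gripper_force: 0.0
```

>>> apply_moves(
  claw=[1,1,1,1,1],
  travel=[
    [-0.042,-0.015,0],
    [-0.084,-0.03,0],
    [-0.126,-0.045,0],
    [-0.168,-0.06,0],
    [-0.21,-0.075,0],
  ],
  turn=[
    [0,0,0],
    [0,0,0],
    [0,0,0],
    [0,0,0],
    [0,0,0],
  ],
)

```text
t: 0.93
tcp_pos: [0.4844, 0.3646, 0.2309]
tool_rot: [0.167, 0.986, -0.0, -0.0]
force: [-0.2, 0.3, 0.0]
finger_gap: 1.001
gripper_force: 0.0
```

>>> apply_moves(
  claw=[1,1,1,1,1],
  travel=[
    [-0.042,-0.015,0],
    [-0.084,-0.03,0],
    [-0.126,-0.045,0],
    [-0.168,-0.06,0],
    [-0.21,-0.075,0],
  ],
  turn=[
    [0,0,-0.03],
    [0,0,-0.06],
    [0,0,-0.082],
    [0,0,-0.082],
    [0,0,-0.082],
  ],
)

```text
t: 1.35
tcp_pos: [0.6233, 0.2526, 0.2307]
tool_rot: [0.039, 0.999, -0.0, -0.001]
force: [0.0, 0.3, -0.2]
finger_gap: 1.002
gripper_force: 0.0
```

Run:
```python
from h import *
from station import manip
s=manip.snapshot("wrist");st=manip.sense();now(st)
np.savez("w1.npz",**s);cv2.imwrite("pics/w1.png",s["pixels"][:,:,::-1])
P=cloud(s);h=cv2.cvtColor(s["pixels"],cv2.COLOR_RGB2HSV);H,S,V=[h[...,i].astype(int) for i in range(3)];X,Y,Z=[P[...,i] for i in range(3)]
o=(H>5)&(H<20)&(S>180)&(abs(X-.62)<.06)&(abs(Y-.25)<.06)
print("top",rect(P,o&(Z>.136)));print("guard",rect(P,(abs(X-.62)<.07)&(abs(Y-.25)<.07)&(Z>.066)&(Z<.08)&(V<60)))
```

```text
t 1.4 p [0.63   0.2474 0.2308] yaw 85.24 z [ 0.0065 -0.0034 -1.    ] F [ 4.9 -1.8  1. ] gap 0.998 gf 0.0
top (((622.29052734375, 252.9316864013672), (25.75166893005371, 31.88096809387207), 84.56104278564453), array([0.1378, 0.1408, 0.1419]), array([0.6214, 0.2528]), 1233)
guard (((623.1749877929688, 251.7002716064453), (50.60049057006836, 97.6440200805664), 85.46502685546875), array([0.0698, 0.071 , 0.0722]), array([0.6113, 0.2531]), 2832)
```

View pics/w1.png

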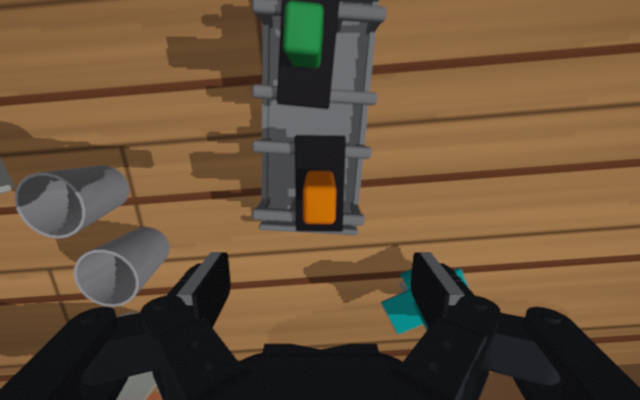

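The wrist view shows the orange handle centred laterally at (320,197), with the green scraper at (304,35) and the turquoise look-alike at (405,310) clear of it. The measured handle (0.622, 0.253) is right under the tool, so I descend.

>>> apply_moves(
  claw=[1,1,1,1,1],
  travel=[
    [0,0,0],
    [0,0,0.03],
    [0,0,0.08],
    [0,0,0.13],
    [0,0,0.177],
  ],
  turn=[
    [0,0,0],
    [0,0,0],
    [0,0,0],
    [0,0,0],
    [0,0,0],
  ],
)

```text
t: 1.82
tcp_pos: [0.6208, 0.2549, 0.0882]
tool_rot: [0.039, 0.999, 0.0, -0.001]
force: [0.5, 0.0, -0.8]
finger_gap: 0.999
gripper_force: 0.0
```

>>> apply_moves(
  claw=[1,1,0,-1,-1],
  travel=[
    [0,0,0],
    [0,0,0],
    [0,0,0],
    [0,0,0],
    [0,0,0],
  ],
  turn=[
    [0,0,0],
    [0,0,0],
    [0,0,0],
    [0,0,0],
    [0,0,0],
  ],
  newtons=90,
)

```text
t: 2.23
tcp_pos: [0.6244, 0.2548, 0.0932]
tool_rot: [0.039, 0.999, 0.001, 0.003]
force: [-0.9, 0.0, 0.6]
finger_gap: 0.608
gripper_force: 0.0
```

>>> apply_moves(
  claw=[-1,-1,-1,-1,-1],
  travel=[
    [0,0,0],
    [0,0,0],
    [0,0,0],
    [0,0,0],
    [0,0,0],
  ],
  turn=[
    [0,0,0],
    [0,0,0],
    [0,0,0],
    [0,0,0],
    [0,0,0],
  ],
)

```text
t: 2.65
tcp_pos: [0.6237, 0.254, 0.0919]
tool_rot: [0.039, 0.999, 0.0, 0.002]
force: [-0.9, -0.8, 6.8]
finger_gap: 0.292
gripper_force: 89.5
```

>>> apply_moves(
  claw=[-1,-1,-1,-1,-1],
  travel=[
    [0,0,-0.02],
    [0,0,-0.06],
    [0,0,-0.11],
    [0,0,-0.16],
    [0,0,-0.2],
  ],
  turn=[
    [0,0,0],
    [0,0,0],
    [0,0,0],
    [0,0,0],
    [0,0,0],
  ],
)

```text
t: 3.07
tcp_pos: [0.6224, 0.2541, 0.2519]
tool_rot: [0.039, 0.999, 0.0, 0.0]
force: [1.7, 0.1, -2.6]
finger_gap: 0.293
gripper_force: 88.7
```

>>> apply_moves(
  claw=[-1,-1],
  travel=[
    [0,0,0],
    [0,0,0],
  ],
  turn=[
    [0,0,0],
    [0,0,0],
  ],
)

```text
t: 3.23
tcp_pos: [0.6233, 0.2543, 0.252]
tool_rot: [0.039, 0.999, 0.001, 0.002]
force: [0.2, 0.6, -3.2]
finger_gap: 0.295
gripper_force: 89.0
```

Run:
```python
from h import *
from station import manip
st=manip.sense();now(st)
s=manip.snapshot("scene");cv2.imwrite("pics/s2.png",cv2.resize(s["pixels"][130:300,300:520],None,fx=3,fy=3)[:,:,::-1])
P=cloud(s);h=cv2.cvtColor(s["pixels"],cv2.COLOR_RGB2HSV);H,S,V=[h[...,i].astype(int) for i in range(3)];Z=P[...,2]
print("orange",rect(P,(Z>.1)&(H>5)&(H<20)&(S>180)&(abs(P[...,0]-.62)<.06)&(abs(P[...,1]-.25)<.06)))
# box from top+scene at start, oriented at bar
for n in("top","scene"):
    q=np.load(n+"0.npz");P=cloud(q);X,Y,Z=[P[...,i] for i in range(3)]
    print(rect(P,(X>.45)&(X<.68)&(Y<-.1)&(Y>-.36)&(Z>.07)&(Z<.083)))
plan(st,[.53,-.235,.26],97.7)
```

```text
t 3.23 p [0.6233 0.2543 0.252 ] yaw 85.52 z [ 0.0044  0.0011 -1.    ] F [ 0.2  0.6 -3.2] gap 0.295 gf 89.0
orange (((628.318359375, 254.45814514160156), (27.197669982910156, 32.439598083496094), 88.71060943603516), array([0.2393, 0.2825, 0.3039]), array([0.6363, 0.2544]), 381)
(((564.8047485351562, -230.34564208984375), (145.61827087402344, 212.0384063720703), 7.622501850128174), array([0.0712, 0.0754, 0.0809]), array([ 0.5666, -0.2289]), 3184)
(((567.9523315429688, -230.7599334716797), (147.99887084960938, 213.93463134765625), 8.030021667480469), array([0.0718, 0.0751, 0.0794]), array([ 0.5755, -0.2253]), 2359)
travel [ 0.0684 -0.6189 -0.0112] turn [ 0.0003  0.0014 -0.0677] rows 12.0
```

View pics/s2.png

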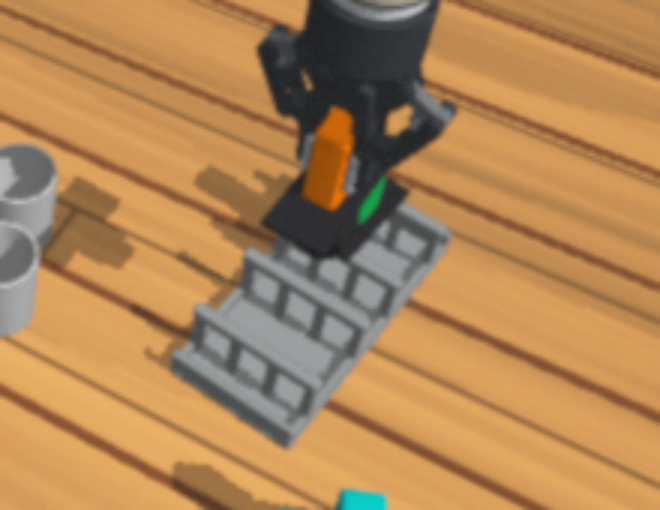

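The roller hangs upright in the gripper and the scraper (green) is still in place. Now I carry it over to the near end of the bar, s = +62 mm.

>>> apply_moves(
  claw=[-1,-1,-1,-1,-1],
  travel=[
    [0.004,-0.025,0],
    [0.01,-0.062,0],
    [0.016,-0.1,0],
    [0.022,-0.14,0],
    [0.029,-0.18,0],
  ],
  turn=[
    [0,0,0],
    [0,0,0],
    [0,0,0],
    [0,0,0],
    [0,0,0],
  ],
)

```text
t: 3.7
tcp_pos: [0.5854, 0.1112, 0.2462]
tool_rot: [0.039, 0.999, -0.0, -0.003]
force: [0.7, -0.6, -2.8]
finger_gap: 0.295
gripper_force: 89.0
```

>>> apply_moves(
  claw=[-1,-1,-1,-1,-1],
  travel=[
    [0.006,-0.036,0],
    [0.012,-0.072,0],
    [0.017,-0.108,0],
    [0.023,-0.144,0],
    [0.029,-0.18,0],
  ],
  turn=[
    [0,0,0],
    [0,0,0],
    [0,0,0],
    [0,0,0],
    [0,0,0],
  ],
)

```text
t: 4.12
tcp_pos: [0.551, -0.0302, 0.2466]
tool_rot: [0.039, 0.999, 0.001, -0.003]
force: [-0.0, -1.1, -3.0]
finger_gap: 0.29
gripper_force: 89.0
```

>>> apply_moves(
  claw=[-1,-1,-1,-1,-1],
  travel=[
    [0.006,-0.04,0],
    [0.012,-0.08,0],
    [0.018,-0.12,0],
    [0.024,-0.155,0],
    [0.029,-0.18,0],
  ],
  turn=[
    [0,0,-0.015],
    [0,0,-0.03],
    [0,0,-0.045],
    [0,0,-0.06],
    [0,0,-0.0678],
  ],
)

```text
t: 4.53
tcp_pos: [0.5169, -0.1728, 0.2468]
tool_rot: [-0.067, 0.998, 0.001, -0.003]
force: [0.4, 0.5, -3.3]
finger_gap: 0.294
gripper_force: 89.1
```

>>> apply_moves(
  claw=[-1,-1,-1],
  travel=[
    [0,0,0],
    [0,0,0],
    [0,0,0],
  ],
  turn=[
    [0,0,0],
    [0,0,0],
    [0,0,0],
  ],
)

```text
t: 4.78
tcp_pos: [0.5181, -0.1701, 0.2477]
tool_rot: [-0.067, 0.998, 0.002, -0.002]
force: [1.0, 0.6, -3.5]
finger_gap: 0.294
gripper_force: 89.3
```

Run:
```python
from h import *
from station import manip
st=manip.sense();now(st)
s=manip.snapshot("wrist");cv2.imwrite("pics/w2.png",s["pixels"][:,:,::-1])
P=cloud(s);h=cv2.cvtColor(s["pixels"],cv2.COLOR_RGB2HSV);H,S,V=[h[...,i].astype(int) for i in range(3)];X,Y,Z=[P[...,i] for i in range(3)]
r=rect(P,(H>100)&(H<125)&(S>150)&(Z>.075)&(Z<.1)&(X>.4));print("blue",r)
plan(st,[.5205,-.172,.20],97.7)
```

```text
t 4.78 p [ 0.5181 -0.1701  0.2477] yaw 97.68 z [-0.0039  0.003  -1.    ] F [ 1.   0.6 -3.5] gap 0.294 gf 89.3
blue (((531.505615234375, -268.4711608886719), (14.865558624267578, 108.60559844970703), 7.5784077644348145), array([0.0839, 0.0856, 0.0868]), array([ 0.5313, -0.2686]), 1586)
travel [-0.0029 -0.003   0.0597] turn [ 0.0011 -0.0011 -0.0001] rows 2.0
```

View pics/w2.png

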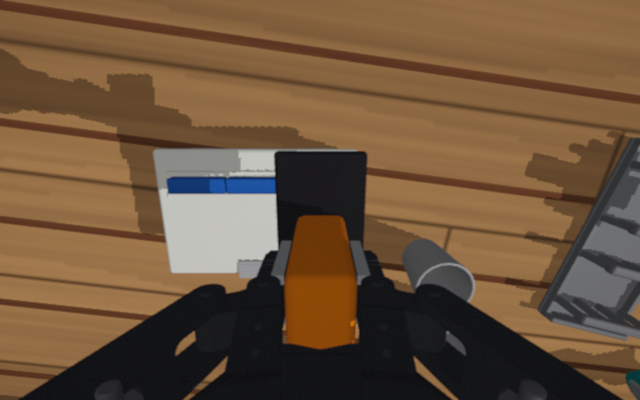

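The wrist view shows the roller (orange at (320,280), guard at (320,195)) in line with the blue bar at (168–275,185). The bar line is x ≈ 0.528 − 0.136(y + 0.235), so I shift about 1 mm and descend.

>>> apply_moves(
  claw=[-1,-1,-1,-1,-1],
  travel=[
    [-0.0015,0,0.03],
    [-0.0015,0,0.06],
    [-0.0015,0,0.085],
    [-0.0015,0,0.085],
    [-0.0015,0,0.085],
  ],
  turn=[
    [0,0,0],
    [0,0,0],
    [0,0,0],
    [0,0,0],
    [0,0,0],
  ],
  newtons=110,
)

```text
t: 5.25
tcp_pos: [0.5198, -0.1693, 0.1806]
tool_rot: [-0.068, 0.998, 0.001, -0.002]
force: [-0.4, 0.1, -2.2]
finger_gap: 0.293
gripper_force: 108.3
```

>>> apply_moves(
  claw=[-1,-1,-1,-1,-1],
  travel=[
    [0,0,0.004],
    [0,0,0.008],
    [0,0,0.012],
    [0,0,0.016],
    [0,0,0.016],
  ],
  turn=[
    [0,0,0],
    [0,0,0],
    [0,0,0],
    [0,0,0],
    [0,0,0],
  ],
)

```text
t: 5.67
tcp_pos: [0.5203, -0.1709, 0.1688]
tool_rot: [-0.067, 0.998, 0.0, -0.0]
force: [-0.7, 0.2, -4.3]
finger_gap: 0.289
gripper_force: 108.4
```

Not in contact yet, so I press down gradually.

>>> apply_moves(
  claw=[-1,-1,-1,-1],
  travel=[
    [0,0,0.003],
    [0,0,0.006],
    [0,0,0.008],
    [0,0,0.008],
  ],
  turn=[
    [0,0,0],
    [0,0,0],
    [0,0,0],
    [0,0,0],
  ],
)

```text
t: 6.0
tcp_pos: [0.5209, -0.1715, 0.163]
tool_rot: [-0.067, 0.998, -0.001, 0.001]
force: [-1.0, -0.1, 2.0]
finger_gap: 0.292
gripper_force: 109.2
```

>>> apply_moves(
  claw=[-1,-1,-1],
  travel=[
    [0,0,0.003],
    [0,0,0.005],
    [0,0,0.005],
  ],
  turn=[
    [0,0,0],
    [0,0,0],
    [0,0,0],
  ],
)

```text
t: 6.25
tcp_pos: [0.5214, -0.1723, 0.1615]
tool_rot: [-0.068, 0.998, -0.002, 0.001]
force: [-3.7, -0.2, 17.0]
finger_gap: 0.294
gripper_force: 111.8
```

>>> apply_moves(
  claw=[-1,-1,-1,-1,-1],
  travel=[
    [0.001,0.005,0.002],
    [0.002,0.0,0.003],
    [0.002,-0.012,0.003],
    [0.002,-0.024,0.003],
    [0.002,-0.036,0.003],
  ],
  turn=[
    [0,0,0],
    [0,0,0],
    [0,0,0],
    [0,0,0],
    [0,0,0],
  ],
)

```text
t: 6.67
tcp_pos: [0.5248, -0.2002, 0.1611]
tool_rot: [-0.067, 0.998, -0.001, 0.003]
force: [-2.8, 5.4, 26.7]
finger_gap: 0.289
gripper_force: 112.7
```

>>> apply_moves(
  claw=[-1,-1,-1,-1,-1],
  travel=[
    [0,-0.012,0],
    [0,-0.024,0],
    [0,-0.036,0],
    [0,-0.046,0],
    [0,-0.046,0],
  ],
  turn=[
    [0,0,0],
    [0,0,0],
    [0,0,0],
    [0,0,0],
    [0,0,0],
  ],
)

```text
t: 7.08
tcp_pos: [0.5304, -0.2406, 0.1614]
tool_rot: [-0.067, 0.998, -0.004, 0.003]
force: [-3.3, -1.0, 25.5]
finger_gap: 0.291
gripper_force: 112.4
```

Run:
```python
from h import *
from station import manip
st=manip.sense();now(st)
p=st["tcp_pos"];d=p[:2]-[.5278,-.235];print("s",d@[-.1349,.9909],"off",d@[.9909,.1349])
```

```text
t 7.08 p [ 0.5304 -0.2406  0.1614] yaw 97.72 z [ 0.0072 -0.0084 -0.9999] F [-3.3 -1.  25.5] gap 0.291 gf 112.4
s -0.005906282118803829 off 0.0018145222643711472
```

>>> apply_moves(
  claw=[-1,-1,-1,-1,-1],
  travel=[
    [0.001,-0.012,0],
    [0.001,-0.024,0],
    [0.001,-0.036,0],
    [0.001,-0.048,0],
    [0.001,-0.048,0],
  ],
  turn=[
    [0,0,0],
    [0,0,0],
    [0,0,0],
    [0,0,0],
    [0,0,0],
  ],
)

```text
t: 7.5
tcp_pos: [0.5353, -0.279, 0.1613]
tool_rot: [-0.067, 0.998, -0.005, 0.004]
force: [-2.7, -0.7, 23.4]
finger_gap: 0.289
gripper_force: 112.0
```

>>> apply_moves(
  claw=[-1,-1,-1,-1,-1],
  travel=[
    [0,-0.012,0],
    [0,-0.024,0],
    [0,-0.036,0],
    [0,-0.036,0],
    [0,-0.036,0],
  ],
  turn=[
    [0,0,0],
    [0,0,0],
    [0,0,0],
    [0,0,0],
    [0,0,0],
  ],
)

```text
t: 7.92
tcp_pos: [0.539, -0.3071, 0.1614]
tool_rot: [-0.067, 0.998, -0.005, 0.004]
force: [-2.6, -1.0, 20.4]
finger_gap: 0.289
gripper_force: 111.8
```

Run:
```python
from h import *
from station import manip
st=manip.sense();now(st)
p=st["tcp_pos"];d=p[:2]-[.5278,-.235];print("s",d@[-.1349,.9909],"off",d@[.9909,.1349])
```

```text
t 7.92 p [ 0.539  -0.3071  0.1614] yaw 97.71 z [ 0.0084 -0.0092 -0.9999] F [-2.6 -1.  20.4] gap 0.289 gf 111.8
s -0.07297102640071304 off 0.001357558380447315
```

All three sections sit at the same depth. I make a return pass, slightly firmer.

>>> apply_moves(
  claw=[-1,-1,-1,-1,-1],
  travel=[
    [0.001,0,0.003],
    [0.001,0.015,0.003],
    [0.001,0.03,0.003],
    [0.001,0.045,0.003],
    [0.001,0.06,0.003],
  ],
  turn=[
    [0,0,0],
    [0,0,0],
    [0,0,0],
    [0,0,0],
    [0,0,0],
  ],
)

```text
t: 8.33
tcp_pos: [0.5329, -0.2607, 0.1611]
tool_rot: [-0.068, 0.998, -0.007, 0.005]
force: [-3.2, -2.3, 25.6]
finger_gap: 0.294
gripper_force: 112.9
```

>>> apply_moves(
  claw=[-1,-1,-1,-1,-1],
  travel=[
    [0,0.014,0],
    [0,0.028,0],
    [0,0.042,0],
    [0,0.056,0],
    [0,0.07,0],
  ],
  turn=[
    [0,0,0],
    [0,0,0],
    [0,0,0],
    [0,0,0],
    [0,0,0],
  ],
)

```text
t: 8.75
tcp_pos: [0.5255, -0.2047, 0.161]
tool_rot: [-0.068, 0.998, -0.007, 0.006]
force: [-4.8, -3.8, 34.7]
finger_gap: 0.293
gripper_force: 113.8
```

>>> apply_moves(
  claw=[-1,-1,-1,-1,-1],
  travel=[
    [0,0.014,0],
    [0,0.028,0],
    [0,0.042,0],
    [0,0.046,0],
    [0,0.046,0],
  ],
  turn=[
    [0,0,0],
    [0,0,0],
    [0,0,0],
    [0,0,0],
    [0,0,0],
  ],
)

```text
t: 9.17
tcp_pos: [0.5202, -0.1661, 0.1611]
tool_rot: [-0.068, 0.998, -0.005, 0.005]
force: [-4.9, 1.0, 38.1]
finger_gap: 0.291
gripper_force: 114.2
```

>>> apply_moves(
  claw=[-1,-1,-1,-1,-1],
  travel=[
    [0,0,-0.02],
    [0,0,-0.05],
    [0,0,-0.09],
    [0,0,-0.13],
    [0,0,-0.13],
  ],
  turn=[
    [0,0,0],
    [0,0,0],
    [0,0,0],
    [0,0,0],
    [0,0,0],
  ],
)

```text
t: 9.58
tcp_pos: [0.5197, -0.1652, 0.2634]
tool_rot: [-0.067, 0.998, -0.003, 0.005]
force: [1.1, -0.4, -2.2]
finger_gap: 0.29
gripper_force: 109.0
```

Run:
```python
from h import *
from station import manip
st=manip.sense();now(st)
for n in("top","scene","wrist"):
    s=manip.snapshot(n)
    P=cloud(s);h=cv2.cvtColor(s["pixels"],cv2.COLOR_RGB2HSV);H,S,V=[h[...,i].astype(int) for i in range(3)];X,Y,Z=[P[...,i] for i in range(3)]
    b=(H>100)&(H<125)&(S>150)&(Z>.07)&(Z<.1)&(X>.4)&(X<.6)&(Y<-.1)
    sv=(X-.5278)*-.1349+(Y+.235)*.9909
    w=(abs(sv)<.1)&(X>.55)&(X<.62)&(Y<-.1)&(S<60)&(abs(Z-.075)<.01)
    print(n,[(int((b&(abs(sv-c)<.025)).sum()),np.nanmedian(Z[b&(abs(sv-c)<.025)]).round(4) if (b&(abs(sv-c)<.025)).any() else 0) for c in(-.06,0,.06)],"lid",np.nanmedian(Z[w]).round(4))
    if n=="scene": cv2.imwrite("pics/s3.png",cv2.resize(s["pixels"][80:290,200:470],None,fx=2.8,fy=2.8)[:,:,::-1])
# target: slot centre-ish at rack (0.562,0.251) yaw -8
plan(st,[.5505,.11,.255],90); plan(st,[.6235,.2454,.255],82)
```

```text
t 9.58 p [ 0.5197 -0.1652  0.2634] yaw 97.73 z [ 0.0112 -0.006  -0.9999] F [ 1.1 -0.4 -2.2] gap 0.29 gf 109.0
top [(2, np.float64(0.0823)), (0, 0), (0, 0)] lid 0.0752
scene [(44, np.float64(0.0814)), (49, np.float64(0.082)), (52, np.float64(0.0821))] lid 0.0749
wrist [(652, np.float64(0.081)), (633, np.float64(0.0811)), (0, 0)] lid 0.0742
travel [-0.0843  0.3358  0.0088] turn [-0.0021  0.0034  0.043 ] rows 7.0
travel [-0.1975  0.4912  0.0089] turn [-0.0019  0.0036  0.0874] rows 11.0
```

View pics/s3.png

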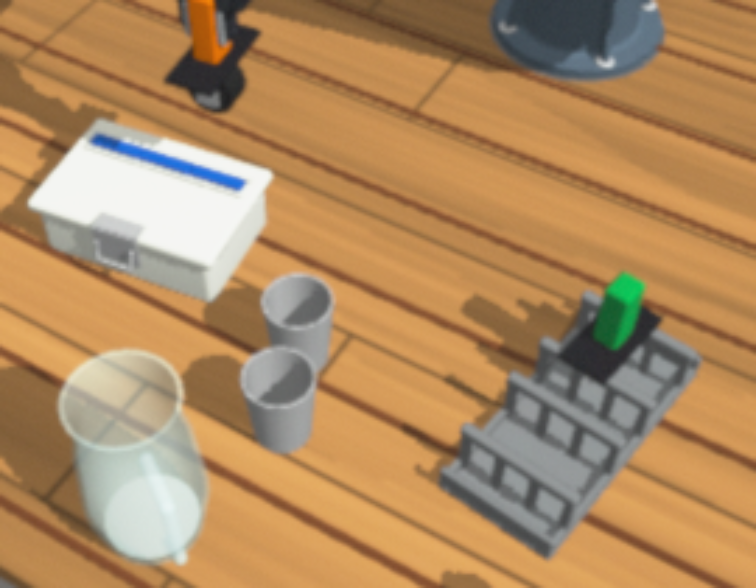

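The picture shows the bar flush along its whole length, from (95,140) to (240,185), and depth gives about 0.082 m for all three sections. The scraper at (620,310) is still hanging and the far slot at (520,440) is free. Now back to the rack.

>>> apply_moves(
  claw=[-1,-1,-1,-1,-1],
  travel=[
    [-0.01,0.025,0],
    [-0.024,0.06,0],
    [-0.038,0.095,0],
    [-0.052,0.13,0],
    [-0.066,0.165,0],
  ],
  turn=[
    [0,0,0],
    [0,0,0],
    [0,0,0],
    [0,0,0],
    [0,0,0],
  ],
)

```text
t: 10.15
tcp_pos: [0.5492, -0.024, 0.2547]
tool_rot: [-0.067, 0.998, 0.001, -0.003]
force: [0.5, -0.8, -2.6]
finger_gap: 0.288
gripper_force: 108.9
```

>>> apply_moves(
  claw=[-1,-1,-1,-1,-1],
  travel=[
    [-0.013,0.033,0],
    [-0.026,0.066,0],
    [-0.039,0.099,0],
    [-0.052,0.132,0],
    [-0.066,0.165,0],
  ],
  turn=[
    [0,0,0],
    [0,0,0],
    [0,0,0],
    [0,0,0],
    [0,0,0],
  ],
)

```text
t: 10.57
tcp_pos: [0.5836, 0.1137, 0.2544]
tool_rot: [-0.067, 0.998, 0.0, -0.003]
force: [1.3, 0.8, -2.8]
finger_gap: 0.291
gripper_force: 108.9
```

>>> apply_moves(
  claw=[-1,-1,-1,-1,-1],
  travel=[
    [-0.014,0.036,0],
    [-0.028,0.072,0],
    [-0.042,0.108,0],
    [-0.056,0.142,0],
    [-0.065,0.164,0],
  ],
  turn=[
    [0,0,0.02],
    [0,0,0.04],
    [-0.002,0.0035,0.06],
    [-0.002,0.0035,0.078],
    [-0.002,0.0035,0.082],
  ],
)

```text
t: 10.98
tcp_pos: [0.6181, 0.252, 0.2538]
tool_rot: [0.062, 0.998, 0.003, -0.009]
force: [0.6, -1.6, -3.3]
finger_gap: 0.291
gripper_force: 109.0
```

>>> apply_moves(
  claw=[-1,-1,-1,-1,-1],
  travel=[
    [0,0,0],
    [0,0,0],
    [0,0,0.03],
    [0,0,0.06],
    [0,0,0.06],
  ],
  turn=[
    [0,0,0],
    [0,0,0],
    [0,0,0],
    [0,0,0],
    [0,0,0],
  ],
)

```text
t: 11.4
tcp_pos: [0.6139, 0.2472, 0.2028]
tool_rot: [0.062, 0.998, 0.0, -0.013]
force: [-2.0, -0.2, -4.2]
finger_gap: 0.294
gripper_force: 108.9
```

Run:
```python
from h import *
from station import manip
st=manip.sense();now(st)
s=manip.snapshot("scene");cv2.imwrite("pics/s4.png",cv2.resize(s["pixels"][140:300,320:480],None,fx=3.7,fy=3.7)[:,:,::-1])
for n in("scene","wrist"):
    s=manip.snapshot(n);P=cloud(s);V=s["pixels"].max(-1);X,Y,Z=[P[...,i] for i in range(3)]
    zc=st["tcp_pos"][2]+.015
    g=(abs(Z-(zc-.035))<.012)&(abs(X-.623)<.08)&(abs(Y-.248)<.06)&(V<60);print(n,rect(P,g))
    q=P[g];A=np.c_[q[:,:2]-[.623,.248],np.ones(len(q))];print("plane",np.linalg.lstsq(A,q[:,2],rcond=None)[0].round(3))
```

```text
t 11.4 p [0.6139 0.2472 0.2028] yaw 82.9 z [-0.0255  0.0024 -0.9997] F [-2.  -0.2 -4.2] gap 0.294 gf 108.9
scene (((622.2202758789062, 247.4167938232422), (47.529205322265625, 84.92310333251953), 83.00486755371094), array([0.1822, 0.1846, 0.1869]), array([0.6388, 0.249 ]), 377)
plane [-0.021 -0.     0.185]
wrist (((593.9644165039062, 251.7318878173828), (49.821102142333984, 55.26248550415039), 82.57386779785156), array([0.186 , 0.1872, 0.1883]), array([0.5871, 0.2523]), 6679)
plane [-0.015  0.004  0.187]
```

View pics/s4.png

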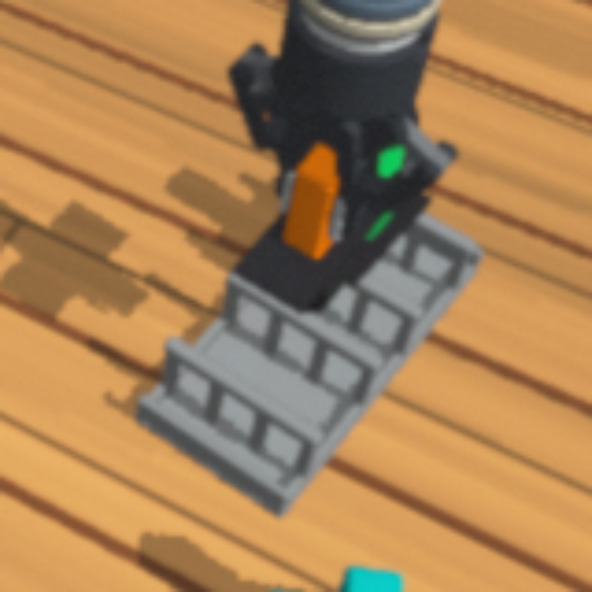

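The view shows the roller held above the rack with about 1° of tilt and roughly 9 mm short in x. I correct that before lowering.

Run:
```python
from h import *
from station import manip
st=manip.sense();now(st);plan(st,[.6235,.247,.2],82.5)
```

```text
t 11.55 p [0.6187 0.2486 0.2094] yaw 82.91 z [-0.0122  0.0057 -0.9999] F [ 0.   0.1 -2.6] gap 0.295 gf 108.9
travel [-0.0063 -0.0013  0.0117] turn [ 0.0013 -0.0041  0.0023] rows 1.0
```

>>> apply_moves(
  claw=[-1,-1,-1,-1,-1],
  travel=[
    [-0.005,0,0],
    [-0.005,0,0],
    [-0.005,0,0],
    [-0.005,0,0],
    [-0.005,0,0],
  ],
  turn=[
    [0.001,-0.004,0.002],
    [0.001,-0.004,0.002],
    [0.001,-0.004,0.002],
    [0.001,-0.004,0.002],
    [0.001,-0.004,0.002],
  ],
)

```text
t: 11.97
tcp_pos: [0.6229, 0.2491, 0.2103]
tool_rot: [0.064, 0.998, 0.001, 0.001]
force: [-1.2, 0.1, -3.0]
finger_gap: 0.291
gripper_force: 109.1
```

Run:
```python
from h import *
from station import manip
s=manip.snapshot("scene");st=manip.sense();now(st);plan(st,[.6235,.247,.2],82.5)
P=cloud(s);V=s["pixels"].max(-1);X,Y,Z=[P[...,i] for i in range(3)]
g=(abs(Z-(st["tcp_pos"][2]-.02))<.012)&(abs(X-.623)<.08)&(abs(Y-.248)<.06)&(V<60);print(rect(P,g))
q=P[g];A=np.c_[q[:,:2]-[.623,.248],np.ones(len(q))];print("plane",np.linalg.lstsq(A,q[:,2],rcond=None)[0].round(3))
```

```text
t 12.02 p [0.6228 0.2491 0.2101] yaw 82.61 z [ 0.0017  0.0017 -1.    ] F [ 0.2  0.2 -3.6] gap 0.291 gf 109.1
travel [-0.0012 -0.0025  0.0127] turn [0.0006 0.0005 0.0006] rows 1.0
(((629.6280517578125, 249.75128173828125), (47.62680435180664, 89.72015380859375), 81.26594543457031), array([0.188 , 0.1902, 0.1925]), array([0.647 , 0.2509]), 394)
plane [-0.002 -0.003  0.19 ]
```

>>> apply_moves(
  claw=[-1,-1,-1,-1,-1],
  travel=[
    [0,0,0.02],
    [0,0,0.045],
    [0,0,0.07],
    [0,0,0.095],
    [0,0,0.115],
  ],
  turn=[
    [0,0,0],
    [0,0,0],
    [0,0,0],
    [0,0,0],
    [0,0,0],
  ],
)

```text
t: 12.43
tcp_pos: [0.6223, 0.2492, 0.1163]
tool_rot: [0.064, 0.998, 0.001, -0.0]
force: [-0.4, -0.1, -3.3]
finger_gap: 0.291
gripper_force: 109.3
```

>>> apply_moves(
  claw=[-1,-1,-1,-1,-1],
  travel=[
    [0,0,0],
    [0,0,0.01],
    [0,0,0.02],
    [0,0,0.028],
    [0,0,0.028],
  ],
  turn=[
    [0,0,0],
    [0,0,0],
    [0,0,0],
    [0,0,0],
    [0,0,0],
  ],
)

```text
t: 12.85
tcp_pos: [0.6223, 0.2491, 0.0944]
tool_rot: [0.065, 0.998, 0.001, -0.0]
force: [-0.1, -0.0, -3.6]
finger_gap: 0.286
gripper_force: 109.2
```

>>> apply_moves(
  claw=[-1,-1],
  travel=[
    [0,0,0],
    [0,0,0],
  ],
  turn=[
    [0,0,0],
    [0,0,0],
  ],
)

```text
t: 13.02
tcp_pos: [0.6233, 0.2494, 0.0959]
tool_rot: [0.065, 0.998, 0.001, 0.001]
force: [0.4, -0.7, -3.3]
finger_gap: 0.296
gripper_force: 109.2
```

Still hanging, roughly 3–4 mm above its seat. I lower it gently until it makes contact.

>>> apply_moves(
  claw=[-1,-1,-1,-1],
  travel=[
    [0,0,0.002],
    [0,0,0.004],
    [0,0,0.004],
    [0,0,0.004],
  ],
  turn=[
    [0,0,0],
    [0,0,0],
    [0,0,0],
    [0,0,0],
  ],
)

```text
t: 13.35
tcp_pos: [0.6229, 0.2493, 0.0922]
tool_rot: [0.065, 0.998, 0.001, 0.001]
force: [1.1, -0.2, -2.9]
finger_gap: 0.287
gripper_force: 109.2
```

>>> apply_moves(
  claw=[-1,-1,-1],
  travel=[
    [0,0,0.001],
    [0,0,0.002],
    [0,0,0.002],
  ],
  turn=[
    [0,0,0],
    [0,0,0],
    [0,0,0],
  ],
)

```text
t: 13.6
tcp_pos: [0.6229, 0.2493, 0.092]
tool_rot: [0.064, 0.998, 0.001, 0.001]
force: [-3.2, -0.5, 3.6]
finger_gap: 0.289
gripper_force: 110.4
```

Seated: the force went positive at z 0.092. I release and retreat.

>>> apply_moves(
  claw=[-0.3,0,0.4,1,1],
  travel=[
    [0,0,0],
    [0,0,0],
    [0,0,0],
    [0,0,0],
    [0,0,0],
  ],
  turn=[
    [0,0,0],
    [0,0,0],
    [0,0,0],
    [0,0,0],
    [0,0,0],
  ],
)

```text
t: 14.02
tcp_pos: [0.6231, 0.2493, 0.0904]
tool_rot: [0.065, 0.998, 0.001, 0.001]
force: [-0.5, -0.8, -0.4]
finger_gap: 0.895
gripper_force: 0.0
```

>>> apply_moves(
  claw=[1,1,1,1,1],
  travel=[
    [0,0,0],
    [0,0,0],
    [0,0,-0.02],
    [0,0,-0.05],
    [0,0,-0.08],
  ],
  turn=[
    [0,0,0],
    [0,0,0],
    [0,0,0],
    [0,0,0],
    [0,0,0],
  ],
)

```text
t: 14.43
tcp_pos: [0.622, 0.249, 0.154]
tool_rot: [0.065, 0.998, 0.0, -0.001]
force: [1.4, 0.8, -0.6]
finger_gap: 0.998
gripper_force: 0.0
```

>>> apply_moves(
  claw=[1,1,1,1,1],
  travel=[
    [0,0,-0.04],
    [0,0,-0.08],
    [0,0,-0.12],
    [0.05,0,-0.14],
    [0.1,0,-0.15],
  ],
  turn=[
    [0,0,0],
    [0,0,0],
    [0,0,0],
    [0,0,0],
    [0,0,0],
  ],
)

```text
t: 14.85
tcp_pos: [0.5468, 0.2592, 0.2776]
tool_rot: [0.066, 0.998, 0.002, 0.004]
force: [-0.3, 1.0, -0.0]
finger_gap: 0.998
gripper_force: 0.0
```

>>> apply_moves(
  claw=[1,1,1,1,1],
  travel=[
    [0.03,0,0],
    [0.06,0,0],
    [0.06,0,0],
    [0.06,0,0],
    [0.06,0,0],
  ],
  turn=[
    [0,0,0],
    [0,0,0],
    [0,0,0],
    [0,0,0],
    [0,0,0],
  ],
)

```text
t: 15.27
tcp_pos: [0.4972, 0.2655, 0.2746]
tool_rot: [0.064, 0.998, 0.001, 0.001]
force: [0.8, -0.8, -0.0]
finger_gap: 0.997
gripper_force: 0.0
```

Run:
```python
from h import *
from station import manip
st=manip.sense();now(st)
for n in("scene","top"):
    s=manip.snapshot(n)
    P=cloud(s);h=cv2.cvtColor(s["pixels"],cv2.COLOR_RGB2HSV);H,S,V=[h[...,i].astype(int) for i in range(3)];X,Y,Z=[P[...,i] for i in range(3)]
    b=(H>100)&(H<125)&(S>150)&(Z>.07)&(Z<.1)&(X>.4)&(X<.6)&(Y<-.1);sv=(X-.5278)*-.1349+(Y+.235)*.9909
    print(n,[np.nanmedian(Z[b&(abs(sv-c)<.025)]).round(4) for c in(-.06,0,.06)])
    print("orange top",rect(P,(Z>.13)&(H>5)&(H<20)&(S>180)&(abs(X-.62)<.06)&(abs(Y-.25)<.06)))
    if n=="scene":
        cv2.imwrite("pics/s5.png",cv2.resize(s["pixels"][110:310,210:470],None,fx=2.9,fy=2.9)[:,:,::-1])
        g=(abs(Z-.072)<.012)&(abs(X-.625)<.06)&(abs(Y-.248)<.04)&(V<60);print("guard",rect(P,g))
```

```text
t 15.27 p [0.4972 0.2655 0.2746] yaw 82.61 z [ 0.0029  0.0018 -1.    ] F [ 0.8 -0.8 -0. ] gap 0.997 gf 0.0
scene [np.float64(0.0814), np.float64(0.082), np.float64(0.082)]
orange top (((625.4494018554688, 250.22373962402344), (24.108755111694336, 34.06005096435547), 85.10929870605469), array([0.1327, 0.1411, 0.1441]), array([0.628 , 0.2506]), 150)
guard (((624.6906127929688, 249.70603942871094), (47.781063079833984, 99.15571594238281), 82.42301940917969), array([0.0693, 0.0719, 0.0745]), array([0.6412, 0.2518]), 367)
top [np.float64(0.0816), np.float64(0.0821), np.float64(0.0812)]
orange top (((622.2173461914062, 249.14170837402344), (26.38374900817871, 32.00740432739258), 82.71875), array([0.1373, 0.1414, 0.1469]), array([0.6221, 0.2485]), 114)
```

View pics/s5.png

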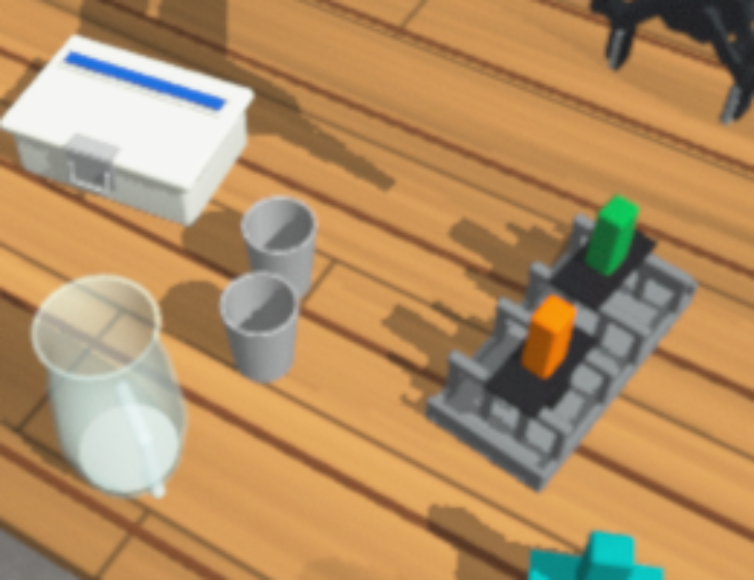

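The roller hangs upright in its slot at (548,340), the scraper at (610,235) is untouched, the bar at (65–225,55–105) is fully down, and the gripper is clear.

```bash
python3 -c "
from station import manip
print(manip.sign_off())"
```

```text
the job is handed in; nothing more can be done
None
```

The job is handed in at about 15 s of the 61 s allowed: all three seal-bar sections measure about 82 mm high (fully pressed), the roller is back upright in its slot, and the scraper was not touched.

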